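# Drop the dead radio battery into the collecting box

## Task

A dead handheld-radio battery pack has been left on top of the used-battery collecting box. Without picking it up, press the box's sprung flap down with one finger and, while that finger keeps it open, push the pack off the ledge with the other finger so that it drops inside; then draw back and let the flap close. Leave the good battery pack, the handheld radio and the mug where they are.

Things in the scene. Friction and masses are not known exactly. Their poses are not given: they have to be found in the camera images.
- bin: Grey sheet-steel collecting box, fixed, 210 (x) by 300 (y) by 180 mm high; origin at centre of underside. In its flat top (z 180) an opening, x -76 to 76, y 10 to 132 mm, is closed flush by a sprung flap hinged at y 132. The top from y -150 (no rim) to y 10 is the ledge the old pack lies on; lips 6 mm high, 3 mm thick stand on its two sides (x +-105). Inside it is hollow down to z 4 mm.
- bin_edge (a point): Middle of the ledge's edge over the opening (bin x 0, y 10, z 180 mm), level with the top plate. Its axes are those of the bin: +y points from the ledge across the flap to the hinge.
- bin_hinge (a point): Middle of the flap's hinge line (bin x 0, y 132, z 180 mm), level with the top plate; the hinge runs along the bin's x.
- flap (a joint): Flap angle, rad: 0 shut, flush with the top; grows as its free edge (next to the ledge) is pressed down into the box; stop at 1.15. Steel plate 148 mm wide (x), 120 mm from hinge to free edge, 4 mm thick. A spring shuts it: 0.16 N m to start it, 0.3 N m at the stop (1.4 to 2.5 N at the free edge, double half-way), so a pack lying on it does not open it.
- flap_free_edge (a point): Middle of the flap's free edge, on its top face; it swings with the flap, its y pointing from the free edge to the hinge.
- old_pack: The dead battery pack: black plastic slab 90 (x) by 44 (y) by 20 mm high, a flat steel belt clip on top, about 0.12 kg, lying loose on the ledge on its broad side with its long side roughly along the opening's edge; origin at the centre of its underside.
- good_pack: A charged pack of the same size and look (90 x 44 x 20 mm) lying on the bench beside the box; origin at the centre of its underside. Not to be disturbed.
- handheld: Handheld radio standing upright on the bench beside the box, 34 (x) by 58 (y) by 108 mm, with a stub aerial up to 165 mm; origin at the centre of its underside. Not to be disturbed.
- mug: White mug standing on the bench beside the box, 80 mm across, 92 mm high, with a handle; origin at the centre of its underside. Not to be disturbed.
Not all that is in view belongs to the job. What is shaped like the old_pack but yellow is not meant.

How it is judged:
On the way, in this order (a step that is already met when the one before it is completed fails the run):
1. a finger holds the flap open by at least 0.3 rad while the old pack still lies on the ledge (value of joint flap above 0.3 rad and contact force between the fingers and flap above 0.3 N and z of old_pack in the frame of bin above 0.17 m and y of old_pack in the frame of bin below 0.03 m), for 0.1 s.
2. the old pack drops through the opening while a finger still holds the flap open (z of old_pack in the frame of bin below 0.15 m and y of old_pack in the frame of bin above -0.15 m and value of joint flap above 0.3 rad and contact force between the fingers and flap above 0.2 N), for 0.03 s.
At the end, for the whole second after the job is handed in: the old pack lies at rest inside the box (its origin under 90 mm above the bench and within the box's outline), the flap is shut to within 0.06 rad, and the good pack, the radio and the mug are within 30 mm of where they stood (z of old_pack in the frame of bin below 0.09 m and x of old_pack in the frame of bin between -0.105 and 0.105 m and y of old_pack in the frame of bin between -0.15 and 0.15 m and linear speed of old_pack below 0.03 m/s and value of joint flap below 0.06 rad and distance of each of good_pack, handheld, mug from where it was at the start of the episode below 0.03 m); the robot touches nothing.
It fails at once if the old pack is lifted more than 15 mm off the ledge (z of old_pack in the frame of bin above 0.195 m).
It fails at once if the good pack, the radio or the mug is moved more than 30 mm (distance of any of good_pack, handheld, mug from where it was at the start of the episode above 0.03 m).
It fails at once if the radio or the mug is tipped (angle between any of handheld, mug's own z axis and vertical above 0.35 rad).
It also fails if it takes over 48 s, if anything falls off the work surface, if the arm or the gripper's body presses on something with over 40 N, if the wrist force passes 120 N, or if a joint passes its speed limit or range.

## Robot

A 6-joint arm with a two-finger parallel gripper is mounted at the origin on the work surface. World frame = base frame: x ahead of the robot, y to its left, z up, the work surface at z = 0. Lengths are in m, angles in rad, forces in N, time in s.
With the tool pointing down it reaches from about 0.375 to 0.9 m from the base axis. Payload 3.1 kg.
Tool frame: the origin (TCP) lies where the fingers leave the gripper's body, on its centre line; the fingertips stand 73 mm ahead of it and the grasp point (between the pads) lies 54 mm ahead of it; z points along the fingers, y is the line along which they close (so a half turn about z gives the same grasp; the last joint's range is limited). The gripper opens to 85 mm and grips with 20 to 120 N. Pads are 22 mm wide; open, the fingers measure 114 mm over their backs; the gripper's body (76 mm by 85 mm) begins 54 mm behind the grasp point. The pads swing forward as they close: fully open they stand 13 mm farther back than shut.
Start: joints at [-0.178, 0.527, 1.433, -0, 1.181, -0.178], TCP at [0.625, 0, 0.304] pointing down, gripper open.
Joint ranges: [-3.08, 3.08], [-0.75, 2.2], [0.22, 2.44], [-1.43, 4.57], [0, 2.65], [-2.85, 2.85]. Speed limits (rad/s): [2.79, 2.79, 3.14, 3.14, 3.14, 3.14].

## Interface

Orientations are given as a unit quaternion [x, y, z, w].
In Python, from station import manip gives the robot as it stands.
- The arm moves only by the shell command python3 -m crank 'ROWS' [FORCE]. ROWS is JSON, a list of rows, each an object with "dp": the shift along the tool's x, y, z normalised to -1 to 1, where 1 is 50 cm, a list of three; "delta_rot": the turn, a rotation vector about the tool's x, y, z normalised to -1 to 1, where 1 is 2 pi rad, a list of three; "fingers": the opening, from -1 (shut) to 1 (fully open). A call has 1 to 12 rows; each row shifts and turns the commanded pose from where the row before left it, along the tool's axes as they then stand; what a row does not reach is not made up. A row lasts 1/12 s, in which the tool goes at most 41.7 mm and 7.16 degrees, less where a joint would pass 70% of its speed; a pose out of reach is approached as far as the arm can. A call with a number of a shift or a turn outside -1 to 1 is refused whole. A call with a gripper value outside its range is refused whole. The fingers move at their own pace and stop on an object; FORCE is the grip in N (left out, the last holds). Time passes only in rows, so rows that do not move let the fingers close. It gives the time, the measured TCP pose, the force, the opening and the grip force at its end, in the units of the state.
- manip.sense(): the state, without advancing time (a new reading comes with each control period).
- manip.snapshot(name): name is "scene" or "side" or "wrist"; returns (picture, depth): 480x640x3 uint8, red, green, blue; 480x640 float32, m along the optical axis (not along the pixel's ray), 0 where there is no reading.
- manip.camera_model(name): a dict with "fx", "fy", "cx", "cy" (pixels), "k1" (the pictures are not rectified: a ray, as slopes to the right and down, at radius r is drawn at 1 + k1 r^2 times it, then the intrinsics apply), "origin" and "attitude" of the camera in the world. Camera axes: x right, y up, looking along -z (the intrinsics and any distortion apply to the point x, -y, -z); pixel columns grow to the right and rows downward; lengths in m; the calibration is good to about 2 mm. A picture is of the moment at which its call begins: read the wrist's pose just before it. camera_model takes no time and is no camera call; for the wrist camera it gives the pose at the moment of the call.
- manip.sign_off(): hands the job in; it is judged then, once.
The state is a dict: "t": time; "q": joint angles; "qd": joint speeds; "tau": joint torques, N m; "tcp_pos": TCP position; "tool_rot": TCP orientation; "force": force on the tool from outside, world axes, zero at the start; "ft_torque": the same for the moment, N m; "finger_gap": opening from 0.0 (shut) to 1.0 (fully open); "gripper_force": force on a finger pad.
Only numpy, scipy, OpenCV 4.12 (cv2) and the standard library are available. Lean on these libraries where they do the work, as an engineer would, in place of code of your own. Each camera call takes 0.05 s, during which the arm holds its last target. There are 200 camera calls.

## Working session

There is one attempt and no reset: what is moved stays moved. The work goes in short steps, Python scripts to look and compute and a shell command to move; the robot and the scene stay as the last step left them, time stands still between calls to the robot, and variables do not carry over. Pictures are saved under pics/ and viewed, at most 10 in all, crops included, and the job is handed in when it is done.

```bash
mkdir -p pics; ls; cat > h.py <<'E'
import numpy as np, cv2
from station import manip
from scipy.spatial.transform import Rotation as R
def snap(n,f):
    m=manip.camera_model(n); p,d=manip.snapshot(n)
    cv2.imwrite(f'pics/{f}.png',p[:,:,::-1]); np.savez(f'pics/{f}.npz',p=p,d=d,**{k:np.array(v) for k,v in m.items()}); return p,d,m
def att(a):
    a=np.array(a,float); return R.from_quat(a).as_matrix() if a.size==4 else a.reshape(3,3)
def pts(d,m,uv=None):
    if uv is None:
        v,u=np.mgrid[:480,:640]; uv=np.stack([u.ravel(),v.ravel()],1)
    uv=np.array(uv,float); K=np.array([[m['fx'],0,m['cx']],[0,m['fy'],m['cy']],[0,0,1]],float)
    n=cv2.undistortPoints(uv.reshape(-1,1,2),K,np.array([float(m['k1']),0,0,0])).reshape(-1,2)
    z=d[uv[:,1].astype(int),uv[:,0].astype(int)]
    c=np.stack([n[:,0]*z,-n[:,1]*z,-z],1)
    return c@att(m['attitude']).T+np.array(m['origin'])
E
python3 - <<'E'
from h import *
for n in ['scene','side']:
    p,d,m=snap(n,n+'0'); print(n,m)
a=cv2.imread('pics/scene0.png');b=cv2.imread('pics/side0.png')
s=manip.sense();print(s)
E
```

```text
pics
scene {'fx': 533.8533244132963, 'fy': 533.8533244132963, 'cx': 323.1189172376735, 'cy': 236.72578806136065, 'k1': 0.03838463656283752, 'origin': array([1.07075291, 0.18427128, 0.87206224]), 'attitude': array([0.16868481, 0.25805086, 0.79753397, 0.51855063])}
side {'fx': 454.92095980880293, 'fy': 454.92095980880293, 'cx': 323.703392272072, 'cy': 232.38445768675328, 'k1': -0.0004626751176860965, 'origin': array([ 0.49620212, -0.58586286,  0.80677755]), 'attitude': array([ 0.34046123, -0.02125949, -0.05266024,  0.938542  ])}
{'t': 0.1, 'q': array([-1.78468718e-01,  5.28383855e-01,  1.43380253e+00, -3.16539457e-05,
        1.18144209e+00, -1.78538001e-01]), 'qd': array([-6.33570305e-05, -1.58081379e-03, -2.89870335e-03,  1.50958881e-03,
        1.81100188e-03,  1.02868680e-03]), 'tau': array([ 4.33945943e-04, -4.43301880e+01, -1.78587180e+01, -2.04061280e-04,
        3.88642526e-03,  1.10165692e-05]), 'tcp_pos': array([6.24473526e-01, 1.37315565e-04, 3.03015784e-01]), 'tool_rot': array([ 7.07077660e-01,  7.07135168e-01, -5.92556884e-04, -8.27787780e-04]), 'force': array([ 0.19350519,  0.05662663, -0.42094871]), 'ft_torque': array([-0.00283579,  0.04950012,  0.01364016]), 'gripper_force': 0.0, 'finger_gap': 0.9985744249531886}
```

View pics/scene0.png

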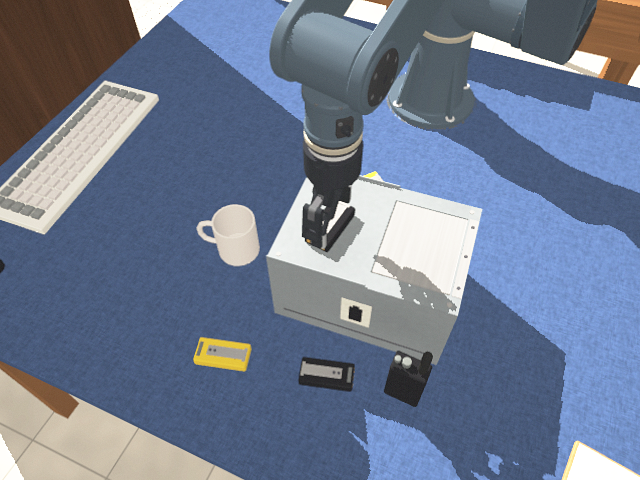

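View pics/side0.png

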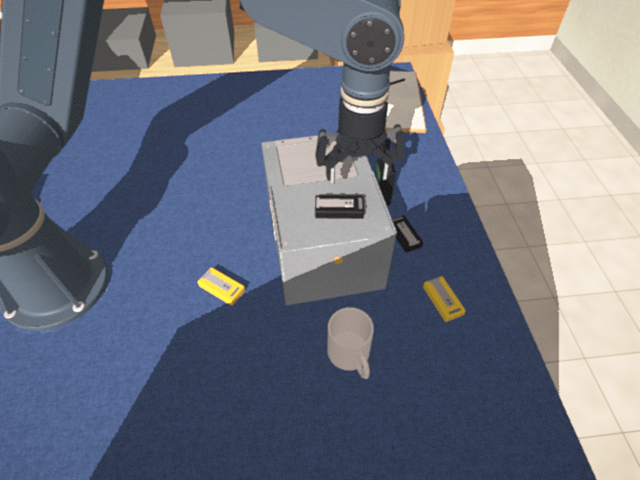

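The scene view shows the box, with its flap (x 372–470, y 200–290) on the +y side, the mug at (235,235), the good pack at (327,373) and the radio at (408,375). The side view shows the old black pack on the ledge at (340,206), right of the box's middle.

```bash
python3 - <<'E'
from h import *
P=[];B=[]
for n in ['scene','side']:
    z=np.load(f'pics/{n}0.npz'); p=z['p'].reshape(-1,3).astype(int); d=z['d']; X=pts(d,z); ok=d.ravel()>0
    roi=(abs(X[:,0]-.62)<.25)&(abs(X[:,1])<.25)&ok
    grey=(p.max(1)-p.min(1)<35)&(p.max(1)>90)
    t=X[roi&grey&(abs(X[:,2]-.18)<.008)]; print(n,len(t),np.median(t[:,2]))
    P.append(t)
    r=cv2.minAreaRect(t[:,:2].astype(np.float32)*1000); print(n,'top',r, cv2.boxPoints(r).round(1).tolist())
    if n=='side':
        k=roi&(abs(X[:,2]-.2)<.012)&(X[:,2]>.190)
        uv=np.stack([np.arange(640*480)%640,np.arange(640*480)//640],1)
        k&=(abs(uv[:,0]-340)<35)&(abs(uv[:,1]-206)<18)
        o=X[k]; r=cv2.minAreaRect(o[:,:2].astype(np.float32)*1000); print('pack',len(o),np.median(o[:,2]),r,cv2.boxPoints(r).round(1).tolist())
t=np.vstack(P); q=t[:,:2]*1000
r=cv2.minAreaRect(q.astype(np.float32)); print('both',r,cv2.boxPoints(r).round(1).tolist())
E
```

```text
scene 16968 0.1800738236115597
scene top ((568.3939819335938, 57.8797607421875), (213.56082153320312, 300.0679626464844), 4.524764060974121) [[450.1000061035156, 199.0], [473.79998779296875, -100.0999984741211], [686.7000122070312, -83.30000305175781], [663.0, 215.89999389648438]]
side 9436 0.18091460241802748
side top ((568.901611328125, 57.96492004394531), (210.18417358398438, 305.46685791015625), 4.551235675811768) [[452.0, 201.89999389648438], [476.29998779296875, -102.5999984741211], [685.7999877929688, -85.9000015258789], [661.5, 218.60000610351562]]
pack 1007 0.20077710980459929 ((591.9412841796875, -16.86090660095215), (47.28761672973633, 89.11390686035156), 83.10272216796875) [[544.9000244140625, -35.0], [633.2999877929688, -45.70000076293945], [639.0, 1.2999999523162842], [550.5, 12.0]]
both ((568.3919677734375, 57.888999938964844), (213.55809020996094, 305.4593505859375), 4.528841972351074) [[449.8999938964844, 201.6999969482422], [474.0, -102.80000305175781], [686.9000244140625, -85.9000015258789], [662.7999877929688, 218.60000610351562]]
```

```bash
python3 -m crank '[{"dp":[-0.06,-0.034,0],"delta_rot":[0,0,-0.0126],"fingers":0},{"dp":[-0.066,-0.034,0],"delta_rot":[0,0,0],"fingers":0},{"dp":[0,0,0],"delta_rot":[0,0,0],"fingers":0},{"dp":[0,0,0],"delta_rot":[0,0,0],"fingers":0},{"dp":[0,0,0],"delta_rot":[0,0,0],"fingers":0},{"dp":[0,0,0],"delta_rot":[0,0,0],"fingers":0}]'
cat >> h.py <<'E'
C=np.array([.5685,.058]);U=np.array([[.9969,.0790],[-.0790,.9969]])
def tobin(X): X=np.asarray(X); return np.concatenate([(X[...,:2]-C)@U.T,X[...,2:]],-1)
def state():
    s=manip.sense(); Rm=R.from_quat(s['tool_rot']).as_matrix(); Rb=np.eye(3);Rb[:2,:2]=U
    print('t',round(s['t'],2),'tcp bin',tobin(s['tcp_pos']).round(4),'axes bin\n',(Rb@Rm).round(3),'F',s['force'].round(1),'gap',round(s['finger_gap'],2)); return s,Rb@Rm
def hand(X,s):  # world points to tool frame
    return (X-s['tcp_pos'])@R.from_quat(s['tool_rot']).as_matrix()
E
python3 - <<'E'
from h import *
s,A=state()
for n in ['scene','side']:
    p,d,m=snap(n,n+'1'); X=pts(d,m); X=X[(d.ravel()>0)]; T=hand(X,s)
    k=(abs(T[:,0])<.03)&(abs(T[:,1])<.07)&(T[:,2]>.02)&(T[:,2]<.09); T=T[k]
    print(n,len(T),np.sort(T[:,2])[-300::40].round(4)); f=T[T[:,2]>.045]
    for sg in (1,-1):
        g=f[f[:,1]*sg>0]
        if len(g):print(sg,np.percentile(g,[2,50,98],axis=0).round(4).tolist())
E
```

```text
t: 0.6
tcp_pos: [0.5939, -0.0635, 0.3038]
tool_rot: [0.678, 0.735, 0.0, -0.0]
force: [0.2, 0.2, 0.4]
finger_gap: 0.501
gripper_force: 0.0
t 0.6 tcp bin [ 0.0157 -0.1231  0.3038] axes bin
 [[-0.001  1.     0.   ]
 [ 1.     0.001  0.   ]
 [ 0.     0.    -1.   ]] F [0.2 0.2 0.4] gap 0.5
scene 360 [0.0261 0.0355 0.043  0.049  0.0528 0.0572 0.0616 0.0669]
1 [[-0.0058, 0.0215, 0.0456], [0.0071, 0.0321, 0.0556], [0.0118, 0.036, 0.0673]]
-1 [[-0.0042, -0.028, 0.0451], [0.0069, -0.0217, 0.0591], [0.012, -0.0201, 0.0705]]
side 413 [0.0296 0.0344 0.0395 0.0444 0.0487 0.054  0.0583 0.0636]
1 [[-0.012, 0.0217, 0.0452], [-0.0069, 0.0238, 0.0556], [0.0098, 0.0351, 0.0687]]
-1 [[-0.0125, -0.0343, 0.0456], [-0.0087, -0.0272, 0.055], [0.0015, -0.0207, 0.0674]]
```

View pics/side1.png

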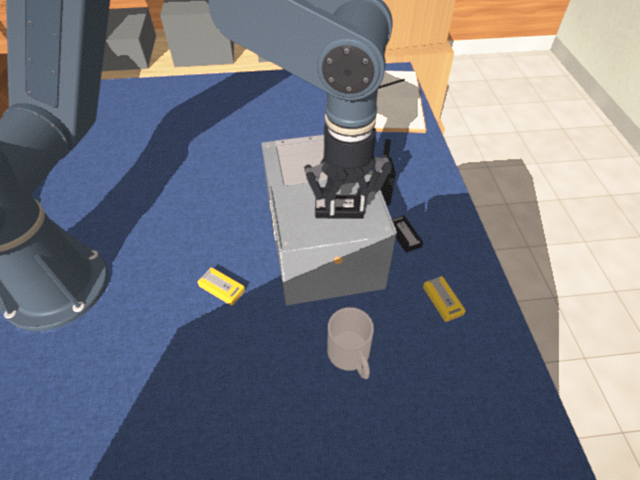

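The side view shows the hand above the pack (340,207), with the fingers straddling its middle. I'll back off, lower behind it, and push it square towards the edge.

```bash
python3 -m crank '[{"dp":[-0.02,0.003,0],"delta_rot":[0,0,0],"fingers":0},{"dp":[0,0,0.05],"delta_rot":[0,0,0],"fingers":0},{"dp":[0,0,0.046],"delta_rot":[0,0,0],"fingers":0},{"dp":[0.02,0,0],"delta_rot":[0,0,0],"fingers":0},{"dp":[0.02,0,0],"delta_rot":[0,0,0],"fingers":0},{"dp":[0.02,0,0],"delta_rot":[0,0,0],"fingers":0},{"dp":[0.02,0,0],"delta_rot":[0,0,0],"fingers":0},{"dp":[0.02,0,0],"delta_rot":[0,0,0],"fingers":0},{"dp":[0.02,0,0],"delta_rot":[0,0,0],"fingers":0},{"dp":[0.02,0,0],"delta_rot":[0,0,0],"fingers":0},{"dp":[0.016,0,0],"delta_rot":[0,0,0],"fingers":0},{"dp":[0,0,0],"delta_rot":[0,0,0],"fingers":0}]'
python3 - <<'E'
from h import *
s,A=state()
p,d,m=snap('side','side2'); X=tobin(pts(d,m)); k=(d.ravel()>0)&(abs(X[:,2]-.2)<.006)&(abs(X[:,0]-.02)<.07)&(X[:,1]>-.06)&(X[:,1]<.05)
v,u=np.mgrid[:480,:640]; k&=p.reshape(-1,3).max(1)<250
o=X[k]; print(len(o),np.percentile(o,[1,50,99],axis=0).round(4),cv2.minAreaRect((o[:,:2]*1000).astype(np.float32)))
E
```

```text
t: 1.7
tcp_pos: [0.5894, 0.0058, 0.2562]
tool_rot: [0.678, 0.735, 0.0, -0.0]
force: [-0.6, -0.8, 1.0]
finger_gap: 0.498
gripper_force: 0.0
t 1.7 tcp bin [ 0.0167 -0.0537  0.2562] axes bin
 [[-0.002  1.     0.   ]
 [ 1.     0.002  0.001]
 [ 0.001  0.    -1.   ]] F [-0.6 -0.8  1. ] gap 0.5
383 [[-0.0284 -0.0597  0.1944]
 [ 0.0227 -0.0323  0.2008]
 [ 0.0487 -0.0023  0.2047]] ((14.27413558959961, -30.012277603149414), (59.804466247558594, 87.73743438720703), 89.89170837402344)
```

View pics/side2.png

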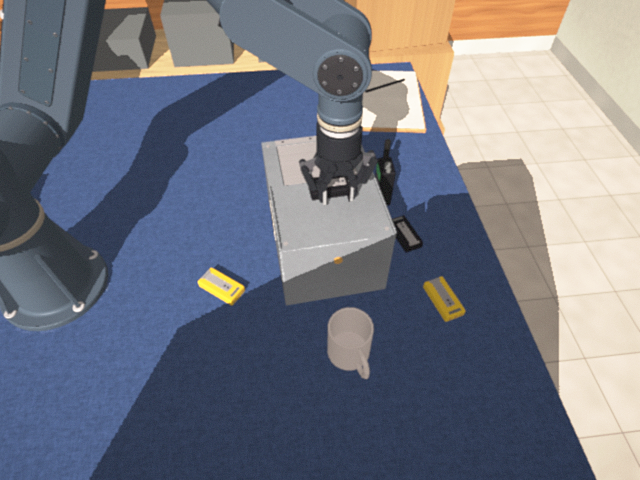

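The fingers are behind the pack, which now lies square at the edge, around (338,185). Next I retract, rise, turn by 90° and open the fingers.

```bash
python3 -m crank '[{"dp":[-0.024,0,0],"delta_rot":[0,0,0],"fingers":0},{"dp":[0,0,-0.06],"delta_rot":[0,0,0],"fingers":0},{"dp":[0,0,-0.06],"delta_rot":[0,0,-0.0197],"fingers":0.5},{"dp":[0,0,0],"delta_rot":[0,0,-0.0197],"fingers":1},{"dp":[0,0,0],"delta_rot":[0,0,-0.0197],"fingers":1},{"dp":[0,0,0],"delta_rot":[0,0,-0.0197],"fingers":1},{"dp":[0,0,0],"delta_rot":[0,0,-0.0197],"fingers":1},{"dp":[0,0,0],"delta_rot":[0,0,-0.0197],"fingers":1},{"dp":[0,0,0],"delta_rot":[0,0,-0.0197],"fingers":1},{"dp":[0,0,0],"delta_rot":[0,0,-0.0197],"fingers":1},{"dp":[0,0,0],"delta_rot":[0,0,-0.0197],"fingers":1},{"dp":[0,0,0],"delta_rot":[0,0,-0.0197],"fingers":1}]'
python3 -m crank '[{"dp":[0,0,0],"delta_rot":[0,0,-0.0197],"fingers":1},{"dp":[0,0,0],"delta_rot":[0,0,-0.0197],"fingers":1},{"dp":[0,0,0],"delta_rot":[0,0,-0.0136],"fingers":1},{"dp":[0,0.076,0],"delta_rot":[0,0,0],"fingers":1},{"dp":[0,0.074,0],"delta_rot":[0,0,0],"fingers":1},{"dp":[0,0,0],"delta_rot":[0.0174,0,0],"fingers":1},{"dp":[0,0,0],"delta_rot":[0.0174,0,0],"fingers":1},{"dp":[0,0,0],"delta_rot":[0.0174,0,0],"fingers":1},{"dp":[0,0,0],"delta_rot":[0.0174,0,0],"fingers":1},{"dp":[0,0,0],"delta_rot":[0,0,0],"fingers":1}]'
python3 - <<'E'
from h import *
s,A=state()
for n in ['scene','side','wrist']:
    p,d,m=snap(n,n+'3'); X=pts(d,m); X=X[(d.ravel()>0)]; T=hand(X,s)
    k=(abs(T[:,0])<.02)&(abs(T[:,1])<.07)&(T[:,2]>.02)&(T[:,2]<.075); f=T[k&(T[:,2]>.04)]
    for sg in (1,-1):
        g=f[f[:,1]*sg>0.03]
        if len(g):print(n,sg,len(g),np.percentile(g,[1,50,99],axis=0).round(4).tolist())
    if n!='scene':
        B=tobin(X); o=B[(abs(B[:,2]-.2)<.005)&(abs(B[:,0]-.02)<.06)&(B[:,1]>-.06)&(B[:,1]<.03)]; print('pack',len(o),np.percentile(o,[1,50,99],axis=0).round(4).tolist())
i=np.hstack([cv2.imread(f'pics/{n}3.png')[:, :] for n in('side','wrist')]); cv2.imwrite('pics/c3.png',cv2.resize(i,(800,300)))
E
```

```text
t: 2.75
tcp_pos: [0.5907, -0.0098, 0.3156]
tool_rot: [0.124, 0.992, -0.0, -0.0]
force: [-0.9, 0.4, -0.4]
finger_gap: 1.003
gripper_force: 0.0
t: 3.58
tcp_pos: [0.5843, 0.0676, 0.3145]
tool_rot: [-0.04, 0.975, -0.218, 0.007]
force: [0.3, 0.1, -0.4]
finger_gap: 1.001
gripper_force: 0.0
t 3.58 tcp bin [0.0165 0.0083 0.3145] axes bin
 [[-1.    -0.004 -0.002]
 [-0.003  0.905 -0.425]
 [ 0.003 -0.425 -0.905]] F [ 0.3  0.1 -0.4] gap 1.0
scene 1 96 [[-0.0122, 0.0424, 0.0401], [-0.0067, 0.0437, 0.0484], [0.0093, 0.0562, 0.0594]]
scene -1 71 [[-0.0123, -0.0559, 0.0402], [-0.0082, -0.049, 0.0466], [0.006, -0.0428, 0.0586]]
side 1 81 [[-0.0046, 0.0378, 0.0403], [0.0033, 0.0416, 0.0488], [0.0104, 0.0477, 0.0584]]
side -1 129 [[-0.011, -0.0591, 0.0402], [0.0005, -0.0519, 0.0478], [0.0105, -0.0459, 0.0586]]
pack 821 [[-0.0288, -0.0436, 0.1955], [0.0141, -0.0258, 0.201], [0.0584, 0.0001, 0.204]]
wrist 1 1422 [[-0.01, 0.0409, 0.0402], [0.0072, 0.0416, 0.048], [0.0122, 0.0545, 0.0595]]
wrist -1 1472 [[-0.0101, -0.0572, 0.0402], [0.0074, -0.0443, 0.0479], [0.0123, -0.0436, 0.06]]
pack 10904 [[-0.0306, -0.0413, 0.1961], [0.0078, -0.0181, 0.1995], [0.0565, 0.0013, 0.2017]]
```

View pics/c3.png

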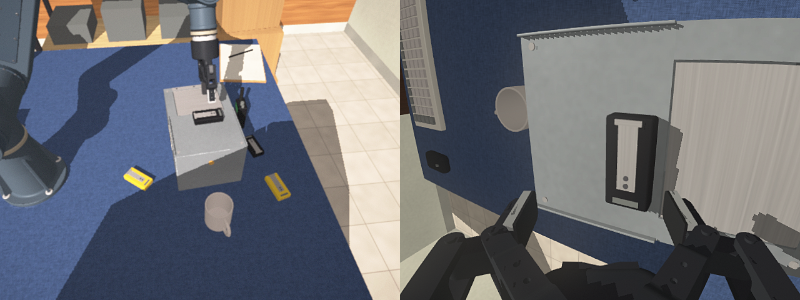

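The pictures show the pack square at the edge ((630,160) in the right half), with the fingers before and behind it. The fingertips lie 60 mm ahead of the TCP. Next I lower vertically.

```bash
python3 -m crank '[{"dp":[0,0.0255,0.0543],"delta_rot":[0,0,0],"fingers":1},{"dp":[0,0.0213,0.0453],"delta_rot":[0,0,0],"fingers":1},{"dp":[0,0.0085,0.0181],"delta_rot":[0,0,0],"fingers":1},{"dp":[0,0.0085,0.0181],"delta_rot":[0,0,0],"fingers":1},{"dp":[0,0.0085,0.0181],"delta_rot":[0,0,0],"fingers":1},{"dp":[0,0.0051,0.0109],"delta_rot":[0,0,0],"fingers":1},{"dp":[0,0,0],"delta_rot":[0,0,0],"fingers":1},{"dp":[0,0,0],"delta_rot":[0,0,0],"fingers":1}]'
python3 - <<'E'
from h import *
s,A=state()
p,d,m=snap('scene','scene4')
w,dw,mw=snap('wrist','wrist4')
B=tobin(pts(dw,mw)); k=(dw.ravel()>0)&(abs(B[:,0])<.07)&(B[:,1]>.05)&(B[:,1]<.125)&(B[:,2]<.179)&(abs(B[:,0]-.0165)>.03)
f=B[k]; print(len(f)); 
if len(f)>50: print('flap angle',np.median(np.arctan2(.18-f[:,2],.132-f[:,1])))
cv2.imwrite('pics/c4.png',np.hstack([cv2.resize(x,(400,300)) for x in (p[100:400,180:580,::-1],w[:,:,::-1])]))
E
```

```text
t: 4.4
tcp_pos: [0.5852, 0.0661, 0.2255]
tool_rot: [-0.039, 0.975, -0.217, 0.009]
force: [-0.6, -1.9, 1.4]
finger_gap: 0.998
gripper_force: 0.9
t 4.4 tcp bin [0.0173 0.0068 0.2255] axes bin
 [[-1.    -0.     0.001]
 [-0.     0.905 -0.425]
 [-0.001 -0.425 -0.905]] F [-0.6 -1.9  1.4] gap 1.0
21344
flap angle 0.27461849497522783
```

View pics/c4.png

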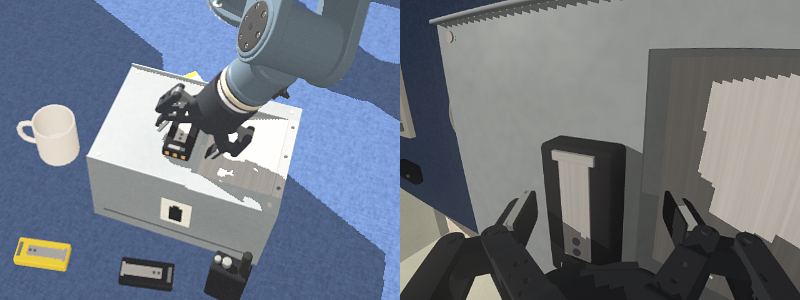

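The flap is open about 0.27 rad and the pack still sits on the ledge, with one finger behind it. Next I go slightly deeper and forward to pass 0.3 rad with the pack still on the ledge.

```bash
python3 -m crank '[{"dp":[0,0.0026,0.0054],"delta_rot":[0,0,0],"fingers":1},{"dp":[0,0.0145,-0.0068],"delta_rot":[0,0,0],"fingers":1},{"dp":[0,0.0145,-0.0068],"delta_rot":[0,0,0],"fingers":1},{"dp":[0,0.0072,-0.0034],"delta_rot":[0,0,0],"fingers":1},{"dp":[0,0,0],"delta_rot":[0,0,0],"fingers":1},{"dp":[0,0,0],"delta_rot":[0,0,0],"fingers":1},{"dp":[0,0,0],"delta_rot":[0,0,0],"fingers":1}]'
cat >> h.py <<'E'
def look(tag):
    s,A=state()
    w,dw,mw=snap('wrist',tag)
    B=tobin(pts(dw,mw)); k=(dw.ravel()>0)&(abs(B[:,0])<.07)&(B[:,1]>.06)&(B[:,1]<.12)&(B[:,2]<.179)&(abs(B[:,0]-.0165)>.03)
    f=B[k]
    if len(f)>50: print('flap',len(f),np.percentile(np.arctan2(.18-f[:,2],.132-f[:,1]),[20,50,80]))
    o=B[(dw.ravel()>0)&(abs(B[:,2]-.2)<.005)&(abs(B[:,0]-.02)<.06)&(B[:,1]>-.06)&(B[:,1]<.06)]
    if len(o): print('pack top',len(o),np.percentile(o,[1,50,99],axis=0).round(4).tolist())
E
python3 -c "
from h import *
look('w5')"
```

```text
t: 5.08
tcp_pos: [0.5833, 0.0875, 0.222]
tool_rot: [-0.039, 0.976, -0.216, 0.009]
force: [0.3, 1.3, 2.9]
finger_gap: 0.999
gripper_force: 1.2
t 5.08 tcp bin [0.017  0.0282 0.222 ] axes bin
 [[-1.    -0.     0.001]
 [-0.001  0.906 -0.422]
 [-0.001 -0.422 -0.906]] F [0.3 1.3 2.9] gap 1.0
flap 28704 [0.36599582 0.37726622 0.38940672]
pack top 21068 [[-0.0307, -0.0347, 0.1955], [0.0008, -0.0046, 0.1995], [0.0506, 0.0148, 0.2031]]
```

```bash
python3 -m crank '[{"dp":[0,0.0181,-0.0085],"delta_rot":[0,0,0],"fingers":1},{"dp":[0,0.0181,-0.0085],"delta_rot":[0,0,0],"fingers":1},{"dp":[0,0.0181,-0.0085],"delta_rot":[0,0,0],"fingers":1},{"dp":[0,0.009,-0.0042],"delta_rot":[0,0,0],"fingers":1},{"dp":[0,0,0],"delta_rot":[0,0,0],"fingers":1},{"dp":[0,0,0],"delta_rot":[0,0,0],"fingers":1},{"dp":[0,0,0],"delta_rot":[0,0,0],"fingers":1}]'
python3 - <<'E'
from h import *
look('w6')
p,d,m=snap('side','side6')
cv2.imwrite('pics/c6.png',np.hstack([cv2.resize(x,(400,300)) for x in (p[100:250,240:440,::-1],cv2.imread('pics/w6.png'))]))
E
```

```text
t: 5.72
tcp_pos: [0.5804, 0.1222, 0.2222]
tool_rot: [-0.039, 0.976, -0.216, 0.009]
force: [-1.1, -0.4, 5.3]
finger_gap: 1.001
gripper_force: 2.4
t 5.72 tcp bin [0.0169 0.0631 0.2222] axes bin
 [[-1.    -0.     0.   ]
 [-0.     0.906 -0.423]
 [-0.    -0.423 -0.906]] F [-1.1 -0.4  5.3] gap 1.0
flap 33931 [0.59121016 0.60202686 0.61613591]
pack top 934 [[0.0042, -0.0085, 0.1951], [0.0091, 0.0042, 0.2004], [0.0265, 0.0078, 0.2049]]
```

View pics/c6.png

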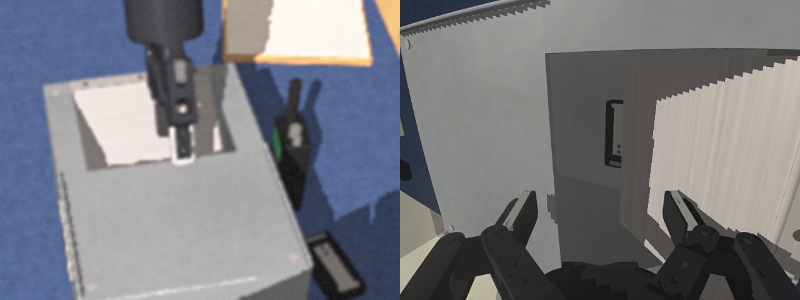

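The pack has dropped through and shows inside the box at (615,135) in the right half, and the flap is held at 0.60 rad. I check its height, then rise.

```bash
python3 - <<'E'
from h import *
z=np.load('pics/w6.npz'); B=tobin(pts(z['d'],z)).reshape(480,640,3); print(B[175:260:20,340:356:8].round(3).tolist())
E
python3 -m crank '[{"dp":[0,-0.0085,-0.0181],"delta_rot":[0,0,0],"fingers":1},{"dp":[0,-0.0085,-0.0181],"delta_rot":[0,0,0],"fingers":1},{"dp":[0,-0.0085,-0.0181],"delta_rot":[0,0,0],"fingers":1},{"dp":[0,-0.0085,-0.0181],"delta_rot":[0,0,0],"fingers":1},{"dp":[0,-0.0085,-0.0181],"delta_rot":[0,0,0],"fingers":1},{"dp":[0,-0.0255,-0.0543],"delta_rot":[0,0,0],"fingers":1},{"dp":[0,-0.0255,-0.0543],"delta_rot":[0,0,0],"fingers":1},{"dp":[0,0,0],"delta_rot":[0,0,0],"fingers":1},{"dp":[0,0,0],"delta_rot":[0,0,0],"fingers":1},{"dp":[0,0,0],"delta_rot":[0,0,0],"fingers":1},{"dp":[0,0,0],"delta_rot":[0,0,0],"fingers":1},{"dp":[0,0,0],"delta_rot":[0,0,0],"fingers":1}]'
python3 - <<'E'
from h import *
s,A=state()
p,d,m=snap('side','side7'); B=tobin(pts(d,m)); w,dw,mw=snap('wrist','w7'); W=tobin(pts(dw,mw))
for Q,D in((B,d),(W,dw)):
    f=Q[(D.ravel()>0)&(abs(Q[:,0])<.07)&(Q[:,1]>.015)&(Q[:,1]<.06)&(Q[:,2]<.2)]; print(len(f),np.percentile(f[:,2],[2,50,98]))
q,_,_=snap('scene','scene7')
cv2.imwrite('pics/c7.png',np.hstack([cv2.resize(x,(400,300)) for x in (q[100:400,180:580,::-1],w[:,:,::-1])]))
E
```

```text
[[[-0.021, -0.012, 0.024], [-0.022, -0.005, 0.025]], [[-0.005, -0.012, 0.023], [-0.006, -0.005, 0.025]], [[0.011, -0.011, 0.024], [0.01, -0.004, 0.025]], [[0.028, -0.011, 0.024], [0.027, -0.004, 0.025]], [[0.047, -0.011, 0.023], [0.045, -0.004, 0.023]]]
t: 6.82
tcp_pos: [0.5797, 0.1213, 0.3305]
tool_rot: [-0.039, 0.975, -0.217, 0.007]
force: [-0.1, 0.2, -0.3]
finger_gap: 1.004
gripper_force: 0.0
t 6.82 tcp bin [0.0162 0.0622 0.3305] axes bin
 [[-1.    -0.001 -0.003]
 [-0.     0.906 -0.423]
 [ 0.003 -0.423 -0.906]] F [-0.1  0.2 -0.3] gap 1.0
1051 [0.17888731 0.1810741  0.18335303]
14722 [0.17802008 0.17931784 0.18063493]
```

View pics/c7.png

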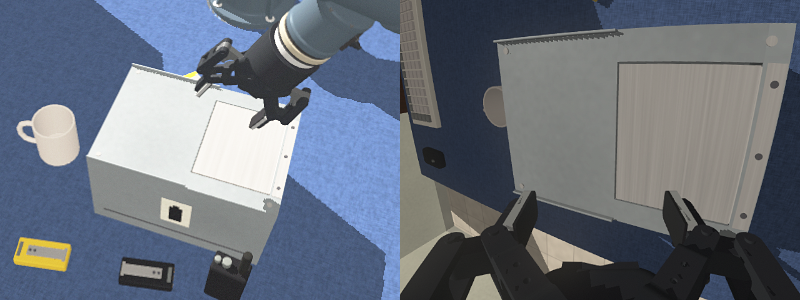

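The pack's top lies flat at z 24 mm on the box floor. The flap is shut flush (z 179 mm), the hand is clear, and the mug, good pack and radio are unmoved.

```bash
python3 -c "
from station import manip
print(manip.sign_off())"
```

```text
the job is handed in; nothing more can be done
None
```

The old pack lies flat on the floor of the box, the flap has closed, and the good pack, radio and mug are where they stood. I handed the job in at about 7 s of the 48 s, and no verdict came back.

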